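Set out the dice cup and start the game timer

ROBOT

A 6-joint arm with a two-finger parallel gripper is mounted at the origin on the work surface. World frame = base frame: x ahead of the robot, y to its left, z up, the work surface at z = 0. Lengths are in m, angles in rad, forces in N, time in s.
With the tool pointing down it reaches from about 0.25 to 0.775 m from the base axis. Payload 4 kg.
Tool frame: the origin (TCP) lies at the very end of the fingers, on their centre line; the grasp point (between the pads) lies tcp_to_grasp behind it (tcp_to_grasp is the distance from the TCP to the grasp point, in m); z points along the fingers, y is the direction in which the jaws open and shut (so a half turn about z gives the same grasp; the last joint's range is limited). The gripper opens to 94 mm and grips with 3 to 60 N. Pads are 16 mm wide; open, the fingers measure 119 mm over their backs; the gripper's body (75 mm by 177 mm) begins 78 mm behind the grasp point.
Start: joints at [1.053, 0.087, 1.371, -0, 1.684, -0.103], TCP at [0.222, 0.503, 0.206] pointing down, gripper open.
Joint ranges: [-3.1, 3.1], [-0.76, 2.03], [0.27, 2.55], [-1.08, 4.22], [0.17, 2.65], [-2.57, 2.57]. Speed limits (rad/s): [2.79, 2.79, 3.14, 3.14, 3.14, 3.14].

INTERFACE

Orientations are given as [roll, pitch, yaw] about the fixed x, y, z axes, in that order (R = Rz(yaw) Ry(pitch) Rx(roll)).
In Python, from bench import * gives the robot as it stands.
- The arm moves only by the tool play_rows, never from a script. Its argument "rows" is a list of rows, each a list of 3 entries, a list of its own where there are three numbers: the finger opening in cm, from 0 to 9.4, then the shift along the world's x, y, z in cm, then the turn, a rotation vector about the world's x, y, z in rad. A call has 1 to 8 rows; each row is the pose to reach, as a shift and turn from the pose commanded when the call began; what a row does not reach only later rows make up. A row lasts 1/12 s, in which the tool goes at most 41.7 mm and 7.16 degrees, less where a joint would pass 70% of its speed; a pose out of reach is approached as far as the arm can. A call with a gripper value outside its range is refused whole. The fingers move at their own pace and stop on an object; the grip force is fixed at half the most. Time passes only in rows, so rows that repeat a pose let the fingers close. It gives the time, the measured TCP pose, the force and the opening at its end, in the units of the state.
- get_obs(): the state, without advancing time (a new reading comes with each control period).
- snapshot(name): name is "scene" or "side" or "wrist"; returns a dict with "pixels" (400x640x3 uint8, red, green, blue), "fx", "fy", "cx", "cy" (pixels), "rvec" (rotation vector, rad) and "tvec" (3), from world to camera coordinates, as OpenCV has them. Camera axes: x right, y down, z forward; pixel columns grow to the right and rows downward; lengths in m; the calibration is good to about 2 mm. A picture is of the moment at which its call begins. There is no depth.
- close_job(): hands the job in, once; it reports no verdict.
Trained networks look in the newest picture that a camera, given by its name, has taken for a name from the list of things; names that differ only in an ending like _2 or _b are one class to them, and where a whole thing is asked for, a point or a joint stands for the part that bears it (a point fixed in the world has none). Each returns a list of dicts, best first, with "confidence" (0 to 1); they miss things now and then, are a little off and sometimes report something else, mostly with a low value. They report only what shows in the picture. A call takes as long as a camera call. They do not tell look-alikes from the thing itself.
- silhouettes(camera, label): "mask" (400x640 bool, what is visible of it) and "point" ([row, column] in pixels, amid what is visible of it).
The state is a dict: "time": time; "joint_positions": joint angles; "qvel": joint speeds; "joint_torque": joint torques, N m; "tool_pos": TCP position; "ee_rot": TCP orientation; "wrist_force": force on the tool from outside, world axes, zero at the start; "wrist_torque": the same for the moment, N m; "width": finger opening in m.
Only numpy, scipy, OpenCV 4.12 (cv2) and the standard library are available. Lean on these libraries where they do the work, as an engineer would, in place of code of your own. Each camera call takes 0.05 s, during which the arm holds its last target. There are 200 camera calls.

TASK

Get the next round ready: lift the hanging dice cup up and off the stand's hook and set it down, without dropping it, upright and wholly on the coaster. Only when it stands there, start the game timer by pressing its keys fully down one at a time, letting each come back up: first the round one, then the square one, then the long bar. Do not press the cross-shaped off key, and leave the pawns and the paperweight where they are.

Things in the scene. Friction and masses are not known exactly. Their poses are not given: they have to be found in the camera images.
- cup: bamboo dice cup, rim 72 mm and foot 64 mm across, 66 mm high, about 180 g. Two flat straps (y = +-38 mm) carry a wooden grip block above its mouth: 16 (x) x 84 (y) x 34 mm, from 120 to 154 mm above the foot. Origin: centre of the foot's underside; z up. At the start it hangs upright with its foot 35 mm above the shelf, the block's underside on the stand's hook arm, x axis along the arm
- cup_grip (a point): centre of the cup's grip block, 137 mm above the foot; the block is pinched from above across its 16 mm (the cup's x axis); 54 mm are free between rim and block
- stand: aluminium stand, fixed, base 150 x 110 mm. Origin on the shelf below where the cup hangs. A post at x = +68 mm carries a level arm 12 mm wide, 8 mm thick, top 155 mm above the shelf, pointing to -x, with an upturned lip at x = -40 to -48 mm, 14 mm above the arm (nothing is higher). The cup comes off by lifting it 20 to 35 mm, then moving it 100 mm along -x so that the whole cup is past the lip
- coaster: grey silicone coaster, fixed, a flat disc 112 mm across and 6 mm thick. Origin: centre of its underside; z up
- timer: bamboo game timer, fixed, 200 (x) x 150 (y) x 45 mm, with a dark display along its far (+x) edge, 56 mm high there, and a 2 x 2 keypad (places 68 mm apart, at x = -60 and +8, y = +-34 mm). Origin: centre of its underside; z up
- round_top (a point): top face centre of the round key (disc, 44 mm across) of the game timer (aluminium, like the other keys; it stands 15 mm proud of its square black plate and about 63 mm above the shelf at rest); z axis up. Which of the four places of the 2 x 2 keypad it has changes from start to start
- square_top (a point): top face centre of the square key (40 x 40 mm) of the game timer (aluminium, like the other keys; it stands 15 mm proud of its square black plate and about 63 mm above the shelf at rest); z axis up. Which of the four places of the 2 x 2 keypad it has changes from start to start
- bar_top (a point): top face centre of the long bar key (22 x 56 mm, long side along the timer's y) of the game timer (aluminium, like the other keys; it stands 15 mm proud of its square black plate and about 63 mm above the shelf at rest); z axis up. Which of the four places of the 2 x 2 keypad it has changes from start to start
- cross_top (a point): top face centre of the cross-shaped key (50 x 50 mm, arms 14 mm wide), the off key of the game timer (aluminium, like the other keys; it stands 15 mm proud of its square black plate and about 63 mm above the shelf at rest); z axis up. Which of the four places of the 2 x 2 keypad it has changes from start to start
- key_round (a joint): travel of the round key in m: 0 up, 0.008 fully down (pressed straight down; spring, about 1 N to start it and 6 N at the bottom; it comes back up by itself)
- key_square (a joint): travel of the square key in m: 0 up, 0.008 fully down (pressed straight down; spring, about 1 N to start it and 6 N at the bottom; it comes back up by itself)
- key_bar (a joint): travel of the bar key in m: 0 up, 0.008 fully down (pressed straight down; spring, about 1 N to start it and 6 N at the bottom; it comes back up by itself)
- key_cross (a joint): travel of the cross key in m: 0 up, 0.008 fully down (pressed straight down; spring, about 1 N to start it and 6 N at the bottom; it comes back up by itself)
- pawn_red: bystander: red pawn, 73 mm high, 36 mm across; origin under its centre
- pawn_blue: bystander: blue pawn, 73 mm high, 36 mm across; origin under its centre
- paperweight: bystander: glass paperweight, dome 80 mm across, 45 mm high; origin under its centre
Things that resemble listed ones, but are neither listed nor needed, are in the scene too. Leave any green look-alike of the coaster alone. Leave any red look-alike of the cup alone.

How it is judged:
By the outcome, as a careful person would: the job done as asked, in the order asked, and still so for the second after the job is handed in, with the robot touching nothing.
It also fails if it takes over 58 s, if anything falls off the work surface, if the arm or the gripper's body presses on something with over 40 N, if the wrist force passes 120 N, or if a joint passes its speed limit or range.

## Working session

There is one attempt and no reset: what is moved stays moved. The work goes in short steps, Python scripts to look and compute and a tool call to move; the robot and the scene stay as the last step left them, time stands still between calls to the robot, and variables do not carry over. Pictures are saved under pics/ and viewed, about 8 in all and at most 12, crops included, and the job is handed in when it is done.

Besides the shell and the picture viewer there is one more tool, called after ">>>" by a JSON object that holds its "name" and its "arguments". play_rows: Moves the arm, as the interface text tells. Its arguments: {"type":"object","properties":{"rows":{"type":"array"}},"required":["rows"]}

```bash
mkdir -p pics; cat > h.py <<'E'
from bench import *
import numpy as np, cv2
def cam(n):
    s=snapshot(n); s['R']=cv2.Rodrigues(np.array(s['rvec'],float))[0]; s['t']=np.array(s['tvec'],float).ravel(); return s
def ray(s,u,v):
    d=s['R'].T@np.array([(u-s['cx'])/s['fx'],(v-s['cy'])/s['fy'],1]); return -s['R'].T@s['t'],d
def onz(s,u,v,z):
    c,d=ray(s,u,v); return c+d*(z-c[2])/d[2]
def proj(s,p):
    q=s['R']@np.array(p)+s['t']; return np.array([s['fx']*q[0]/q[2]+s['cx'],s['fy']*q[1]/q[2]+s['cy']])
def save(s,n): cv2.imwrite('pics/'+n,s['pixels'][:,:,::-1])
E
python3 - <<'E'
from h import *
o=get_obs(); print(o['time'],o['tool_pos'],o['ee_rot'],o['width'],o['wrist_force'])
ims=[]
Z={'cup':.1,'coaster':.006,'timer':.045,'round_top':.063,'square_top':.063,'bar_top':.063,'cross_top':.063,'stand':0,'pawn_red':.03,'pawn_blue':.03,'paperweight':.02}
for n in('scene','side'):
    s=cam(n); save(s,n+'0.png'); print(n,'cam at',np.round(ray(s,0,0)[0],3))
    for l in Z:
        try:
            for r in silhouettes(n,l)[:3]:
                v,u=r['point']; m=r['mask'];ys,xs=np.where(m)
                print(l,round(r['confidence'],2),int(u),int(v),m.sum(),(xs.min(),xs.max(),ys.min(),ys.max()) if m.any() else '',np.round(onz(s,u,v,Z[l]),3))
        except Exception as e: print(l,e)
E
```

```text
0.0 [0.22135257 0.50290475 0.20432495] [-3.13944310e+00 -2.28543958e-04  2.72685679e+00] 0.09375326675941105 [ 0.26249619 -0.74220663  0.25097902]
scene cam at [ 1.128 -0.691  0.793]
cup 0.84 282 257 1218 (np.int64(272), np.int64(299), np.int64(220), np.int64(281)) [ 0.599 -0.161  0.1  ]
cup 0.61 304 215 1151 (np.int64(293), np.int64(318), np.int64(181), np.int64(238)) [0.533 0.003 0.1  ]
cup 0.6 259 329 2999 (np.int64(188), np.int64(296), np.int64(277), np.int64(365)) [ 0.7   -0.347  0.1  ]
coaster 0.88 376 176 433 (np.int64(362), np.int64(392), np.int64(170), np.int64(186)) [0.517 0.429 0.006]
coaster 0.79 362 203 581 (np.int64(347), np.int64(381), np.int64(191), np.int64(211)) [0.567 0.257 0.006]
timer 0.96 260 332 3066 (np.int64(188), np.int64(296), np.int64(278), np.int64(365)) [ 0.673 -0.323  0.045]
timer 0.67 362 204 558 (np.int64(347), np.int64(380), np.int64(191), np.int64(212)) [0.596 0.206 0.045]
timer 0.21 304 213 1069 (np.int64(294), np.int64(318), np.int64(181), np.int64(238)) [0.482 0.065 0.045]
round_top 0.74 209 310 304 (np.int64(201), np.int64(220), np.int64(299), n
[... 2202 characters left out ...]
), np.int64(273)) [0.586 0.009 0.   ]
pawn_red 0.68 318 244 2603 (np.int64(293), np.int64(366), np.int64(189), np.int64(273)) [0.579 0.038 0.03 ]
pawn_red 0.56 407 305 431 (np.int64(398), np.int64(417), np.int64(286), np.int64(320)) [0.36  0.149 0.03 ]
pawn_blue 0.83 418 217 251 (np.int64(413), np.int64(427), np.int64(205), np.int64(232)) [ 0.369 -0.134  0.03 ]
pawn_blue 0.41 272 190 469 (np.int64(260), np.int64(286), np.int64(181), np.int64(202)) [ 0.776 -0.137  0.03 ]
paperweight 0.77 273 193 493 (np.int64(259), np.int64(286), np.int64(181), np.int64(202)) [ 0.775 -0.138  0.02 ]
paperweight 0.43 344 160 107 (np.int64(342), np.int64(352), np.int64(153), np.int64(165)) [ 0.63  -0.383  0.02 ]
```

```bash
ls
```

```text
h.py
pics
```

View pics/scene0.png

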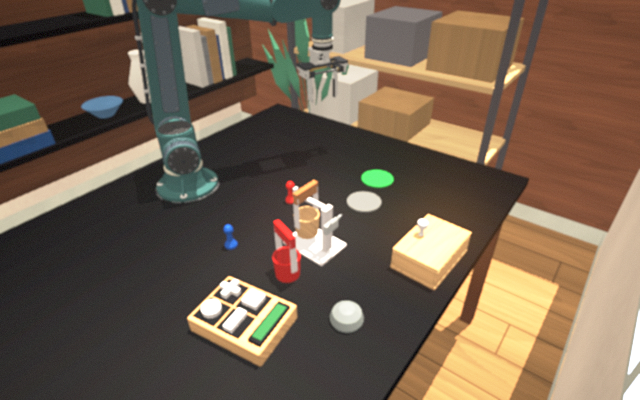

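View pics/side0.png

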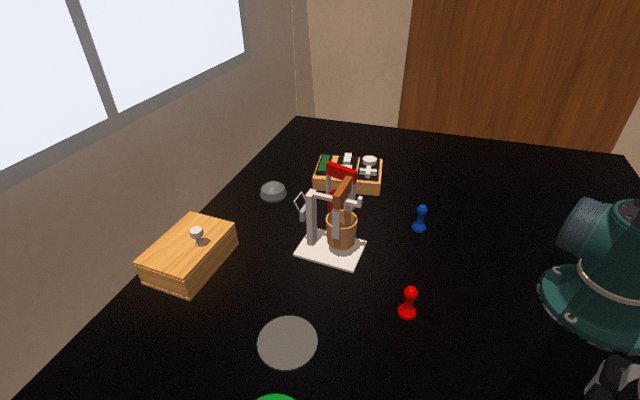

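The real cup hangs on the stand at about (0.53, 0.01), scene px (305,215). The red look-alike is at scene px (287,260), the grey coaster at side px (287,342), and the timer at scene px (243,315). The keys are round (211,308), cross (231,288), square (252,298) and bar (234,321). Next I'll raise the arm and move it over the stand for a wrist view.

>>> {"name": "play_rows", "arguments": {"rows": [[9.4,[0,0,4],[0,0,0]],[9.4,[2,-2,7],[0,0,-0.12]],[9.4,[4,-5,9],[0,0,-0.24]],[9.4,[6,-8,10],[0,0,-0.36]],[9.4,[8,-11,12],[0,0,-0.48]],[9.4,[10,-14,13],[0,0,-0.6]],[9.4,[11.5,-17.5,14],[0,0,-0.7]],[9.4,[13,-21,15],[0,0,-0.8]]]}}

```text
time: 1.87
tool_pos: [0.3522, 0.2919, 0.3562]
ee_rot: [3.141, -0.0, 1.922]
wrist_force: [0.0, 0.5, -0.4]
width: 0.0942
```

>>> {"name": "play_rows", "arguments": {"rows": [[9.4,[1,-3,0],[0,0,-0.06]],[9.4,[2,-6.5,0],[0,0,-0.12]],[9.4,[3.5,-10,0],[0,0,-0.18]],[9.4,[5,-13.5,0],[0,0,-0.24]],[9.4,[6,-17,0],[0,0,-0.25]],[9.4,[7,-20,0],[0,0,-0.25]],[9.4,[7.5,-22,0],[0,0,-0.25]],[9.4,[7.5,-22,0],[0,0,-0.25]]]}}

```text
time: 2.53
tool_pos: [0.4274, 0.0701, 0.3552]
ee_rot: [-3.141, 0.001, 1.671]
wrist_force: [0.1, 0.9, -0.7]
width: 0.0942
```

```bash
python3 - <<'E'
from h import *
o=get_obs(); print(o['time'],o['tool_pos'],o['ee_rot'],o['joint_positions'])
s=cam('wrist'); save(s,'w1.png'); c,d=ray(s,s['cx'],s['cy']); print('cam',c,d, s['fx'])
for l in('cup','stand','coaster','cup_grip'):
    for r in silhouettes('wrist',l)[:2]:
        v,u=r['point'];print(l,r['confidence'],u,v,r['mask'].sum())
E
```

```text
2.5333 [0.42740679 0.0701233  0.35517365] [-3.14125793e+00  1.35906048e-03  1.67084133e+00] [ 3.26894132e-02 -1.52938239e-01  1.30855976e+00 -1.50665087e-03
  1.98621321e+00 -6.79632325e-02]
cam [0.42007626 0.13691008 0.53357115] [ 0.02265499 -0.23448341 -0.9718561 ] 325.17948567891483
cup 0.85 396.7 215.0 2635
cup 0.55 399.5 282.8 1223
stand 0.88 416.4 197.9 4615
stand 0.67 285.5 110.1 448
coaster 0.87 421.7 32.7 4548
coaster 0.48 403.8 361.1 194
cup_grip 0.67 395.0 218.0 2710
cup_grip 0.61 404.4 287.7 1373
```

View pics/w1.png

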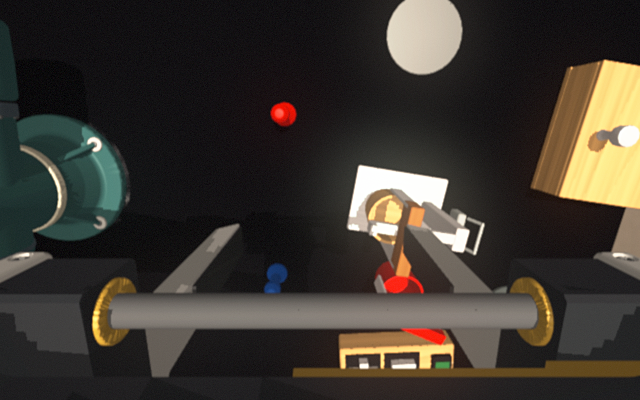

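```bash
python3 - <<'E'
from h import *
s=cam('wrist'); im=s['pixels'][:,:,::-1]; np.save('w1.npy',s)
c=cv2.resize(im[155:295,330:500],None,fx=4.7,fy=4.2,interpolation=cv2.INTER_CUBIC); cv2.imwrite('pics/w1c.png',c)
for u,v in[(360,166),(447,180),(348,228)]: print(onz(s,u,v,0.012))
m=silhouettes('wrist','coaster')[0]['mask'].astype(np.uint8)
k=max(cv2.findContours(m,0,1)[0],key=len)[:,0]; p=np.array([onz(s,u,v,.006)[:2] for u,v in k],np.float32)
print('coaster',cv2.minEnclosingCircle(p), p.mean(0),cv2.fitEllipse(p))
s2=cam('side')
m=silhouettes('side','coaster')[0]['mask'].astype(np.uint8)
k=max(cv2.findContours(m,0,1)[0],key=len)[:,0]; p=np.array([onz(s2,u,v,.006)[:2] for u,v in k],np.float32)
print('coaster',cv2.minEnclosingCircle(p), cv2.fitEllipse(p))
E
```

```text
[0.48606716 0.07664975 0.012     ]
[0.63004259 0.06917553 0.012     ]
[ 0.48002963 -0.02970675  0.012     ]
coaster ((0.5566365718841553, 0.27528050541877747), 0.056740667670965195) [0.556106   0.27620953] ((0.5564232468605042, 0.27497291564941406), (0.10918770730495453, 0.1114334762096405), 117.97627258300781)
coaster ((0.5568106770515442, 0.27961447834968567), 0.057046905159950256) ((0.5570555329322815, 0.2798044681549072), (0.10992710292339325, 0.11154918372631073), 31.395004272460938)
```

View pics/w1c.png

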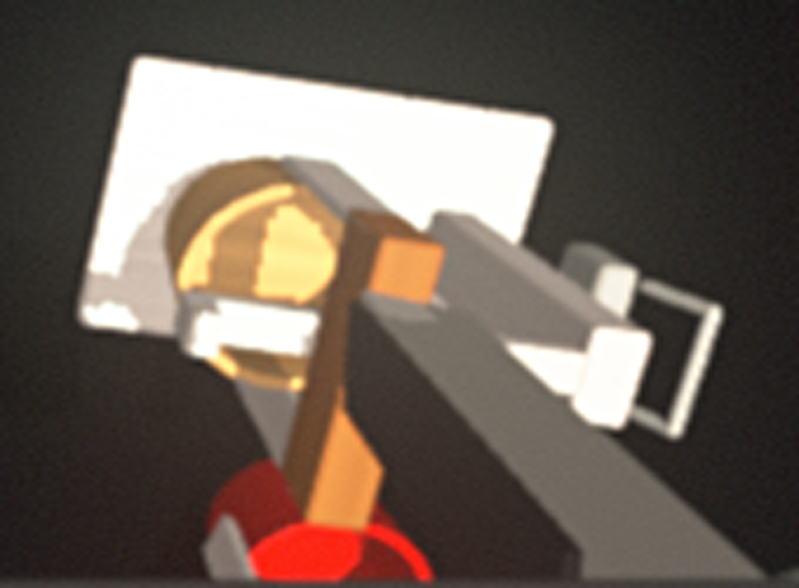

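```bash
python3 - <<'E'
from h import *
s=np.load('w1.npy',allow_pickle=True).item()
f=lambda x,y,z:onz(s,330+x/4.7,155+y/4.2,z)
P=[f(375,237,.189),f(445,243,.189),f(430,304,.189),f(308,523,.189),f(365,531,.189),]
for p in P: print(p)
a=(P[0]+P[1])/2;b=(P[3]+P[4])/2; print('mid',(a+b)/2,'len',np.linalg.norm(a-b),'yaw',np.arctan2(-(a-b)[0],(a-b)[1]))
print('base',[f(x,y,.01) for x,y in((133,57),(555,118),(82,322))])
# cross-check in scene and side
for n in('scene','side'):
    q=cam(n); im=q['pixels'][:,:,::-1].copy()
    M=(a+b)/2; 
    c=proj(q,[M[0],M[1],.172]); x,y=int(c[0]),int(c[1]); 
    print(n,c)
    crop=cv2.resize(im[y-45:y+45,x-50:x+50],None,fx=4,fy=4,interpolation=cv2.INTER_CUBIC)
    for yaw,col in((-.055,(0,255,0)),):
        R=np.array([[np.cos(yaw),-np.sin(yaw)],[np.sin(yaw),np.cos(yaw)]])
        for z in(.155,.189):
            pts=[proj(q,[*(M[:2]+R@np.array(e)),z]) for e in((.008,.042),(-.008,.042),(-.008,-.042),(.008,-.042))]
            pts=np.array([((p-[x-50,y-45])*4) for p in pts]).astype(int)
            cv2.polylines(crop,[pts],True,col,1)
    cv2.imwrite(f'pics/{n}_c.png',crop)
A=cv2.imread('pics/scene_c.png');B=cv2.imread('pics/side_c.png');cv2.imwrite('pics/both.png',np.hstack([A,B]))
E
```

```text
[0.52445289 0.05444934 0.189     ]
[0.54106823 0.05459909 0.189     ]
[0.54056697 0.03761034 0.189     ]
[ 0.5219337  -0.02838992  0.189     ]
[ 0.53634248 -0.02926954  0.189     ]
mid [0.53094933 0.01284724 0.189     ] len 0.08343261749840405 yaw -0.0434315760526043
base [array([0.48414359, 0.07195662, 0.01      ]), array([0.63363164, 0.06402589, 0.01      ]), array([ 0.48015357, -0.03695948,  0.01      ])]
scene [304.90875911 191.44451108]
side [342.85394063 191.10436674]
```

View pics/both.png

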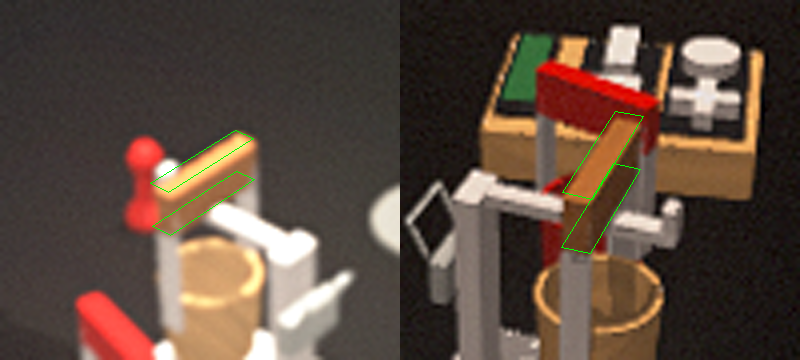

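```bash
python3 -c "
import bench
print([n for n in dir(bench) if n[0]!='_']); print(getattr(bench,'tcp_to_grasp','-')); print(bench.get_obs().keys())"
```

```text
['IKError', 'close_job', 'get_obs', 'silhouettes', 'snapshot', 'tcp_to_grasp']
0.0188
dict_keys(['time', 'joint_positions', 'qvel', 'joint_torque', 'tool_pos', 'ee_rot', 'wrist_force', 'wrist_torque', 'width'])
```

>>> {"name": "play_rows", "arguments": {"rows": [[4,[2,-1,0],[0,0,-0.05]],[4,[5,-2.5,0],[0,0,-0.1]],[4,[8,-4.5,0],[0,0,-0.15]],[4,[10.4,-5.7,-2],[0,0,-0.15]],[4,[10.4,-5.7,-5],[0,0,-0.15]],[4,[10.4,-5.7,-8],[0,0,-0.15]],[4,[10.4,-5.7,-10],[0,0,-0.15]],[4,[10.4,-5.7,-10],[0,0,-0.15]]]}}

```text
time: 3.75
tool_pos: [0.5283, 0.0166, 0.2493]
ee_rot: [-3.13, -0.0, 1.527]
wrist_force: [-0.3, 0.7, -1.2]
width: 0.0437
```

```bash
python3 - <<'E'
from h import *
o=get_obs(); print(o['tool_pos'],o['ee_rot'],o['width'])
ims=[]
for n in('side','wrist'):
    s=cam(n); c=proj(s,[.531,.013,.20]); x,y=int(c[0]),int(c[1]); x=max(70,min(570,x));y=max(70,min(330,y))
    ims.append(cv2.resize(s['pixels'][y-70:y+70,x-70:x+70,::-1],(400,400),interpolation=cv2.INTER_CUBIC)); print(n,c)
cv2.imwrite('pics/pre.png',np.hstack(ims))
E
```

```text
[0.52833863 0.01663558 0.24931431] [-3.13047638e+00 -3.33660439e-04  1.52692132e+00] 0.043704520287423394
side [343.20473363 179.85169665]
wrist [326.40791744 218.21170364]
```

View pics/pre.png

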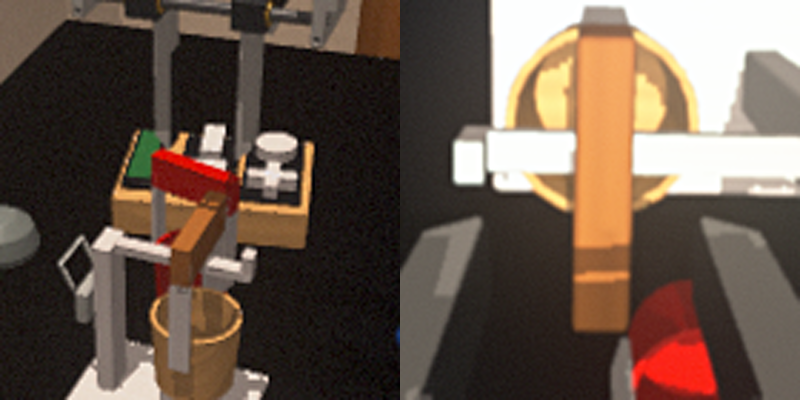

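The wrist view shows the block centred between the fingers and aligned with them. The hook arm's top is at 155 mm, so I'll keep the TCP at about 161 mm.

>>> {"name": "play_rows", "arguments": {"rows": [[4,[0,0,-1],[0,0,0]],[4,[0,0,-2.5],[0,0,0]],[4,[0,0,-4],[0,0,0]],[4,[0,0,-4.5],[0,0,0]],[4,[0,0,-4.5],[0,0,0]]]}}

```text
time: 4.27
tool_pos: [0.5304, 0.0165, 0.2103]
ee_rot: [-3.141, -0.0, 1.527]
wrist_force: [-0.4, 1.6, -0.6]
width: 0.0399
```

>>> {"name": "play_rows", "arguments": {"rows": [[4,[0,-0.2,-1.5],[0,0,0]],[4,[0,-0.2,-3],[0,0,0]],[4,[0,-0.2,-4.2],[0,0,0]],[4,[0,-0.2,-4.8],[0,0,0]],[4,[0,-0.2,-4.8],[0,0,0]],[4,[0,-0.2,-4.8],[0,0,0]]]}}

```text
time: 4.77
tool_pos: [0.531, 0.0144, 0.1631]
ee_rot: [3.141, 0.0, 1.527]
wrist_force: [0.7, 0.3, -0.1]
width: 0.0399
```

>>> {"name": "play_rows", "arguments": {"rows": [[0.5,[0,0,0],[0,0,0]],[0.5,[0,0,0],[0,0,0]],[0.5,[0,0,0],[0,0,0]],[0.5,[0,0,0],[0,0,0]],[0.5,[0,0,0],[0,0,0]],[0.5,[0,0,0],[0,0,0]]]}}

```text
time: 5.27
tool_pos: [0.5313, 0.0144, 0.1632]
ee_rot: [3.14, -0.0, 1.527]
wrist_force: [0.5, -0.4, 2.2]
width: 0.0154
```

Gripped: the opening reads 15.4 mm. Next I lift it 28 mm.

>>> {"name": "play_rows", "arguments": {"rows": [[0.5,[0,0,0],[0,0,0]],[0.5,[0,0,0.5],[0,0,0]],[0.5,[0,0,1.2],[0,0,0]],[0.5,[0,0,2],[0,0,0]],[0.5,[0,0,2.8],[0,0,0]],[0.5,[0,0,2.8],[0,0,0]],[0.5,[0,0,2.8],[0,0,0]]]}}

```text
time: 5.85
tool_pos: [0.5311, 0.0143, 0.1915]
ee_rot: [3.14, 0.0, 1.527]
wrist_force: [0.4, -0.1, -2.8]
width: 0.0158
```

```bash
python3 - <<'E'
from h import *
ims=[]
for n in('side','scene'):
    s=cam(n); c=proj(s,[.50,.014,.16]); x,y=int(c[0]),int(c[1])
    ims.append(cv2.resize(s['pixels'][y-70:y+70,x-70:x+70,::-1],(400,400),interpolation=cv2.INTER_CUBIC))
cv2.imwrite('pics/lift.png',np.hstack(ims))
E
```

```text
(no output)
```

View pics/lift.png

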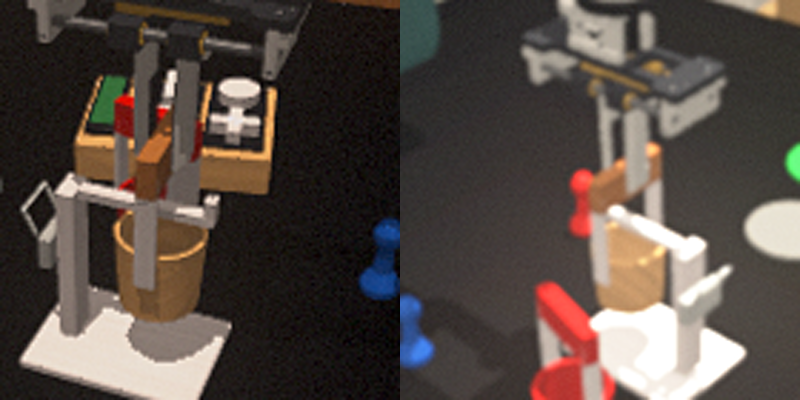

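>>> {"name": "play_rows", "arguments": {"rows": [[0.5,[-0.8,0.05,0],[0,0,0]],[0.5,[-2.2,0.1,0],[0,0,0]],[0.5,[-4,0.2,0],[0,0,0]],[0.5,[-6,0.3,0],[0,0,0]],[0.5,[-8,0.4,0],[0,0,0]],[0.5,[-10,0.5,0],[0,0,0]],[0.5,[-11,0.55,0.5],[0,0,0]],[0.5,[-11,0.55,2],[0,0,0]]]}}

```text
time: 6.62
tool_pos: [0.4171, 0.0202, 0.2085]
ee_rot: [-3.136, -0.0, 1.527]
wrist_force: [0.1, 0.8, -2.0]
width: 0.0156
```

>>> {"name": "play_rows", "arguments": {"rows": [[0.5,[0,0,1],[0,0,0]],[0.5,[0.8,1.6,2],[0,0,0]],[0.5,[2,4,2],[0,0,0]],[0.5,[3.5,7,2],[0,0,0]],[0.5,[5,10,2],[0,0,0]],[0.5,[6.5,13,2],[0,0,0]],[0.5,[8,16,2],[0,0,0]],[0.5,[9.5,19,2],[0,0,0]]]}}

```text
time: 7.28
tool_pos: [0.5167, 0.2116, 0.2308]
ee_rot: [3.141, -0.0, 1.527]
wrist_force: [-0.0, -0.6, -1.4]
width: 0.0157
```

>>> {"name": "play_rows", "arguments": {"rows": [[0.5,[1.2,2.2,0],[0,0,0]],[0.5,[2.4,4.4,0],[0,0,0]],[0.5,[3.3,6,0],[0,0,0]],[0.5,[4,6.8,0],[0,0,0]],[0.5,[4,6.8,0],[0,0,0]],[0.5,[4,6.8,0],[0,0,0]]]}}

```text
time: 7.78
tool_pos: [0.5559, 0.2781, 0.2299]
ee_rot: [-3.141, 0.001, 1.527]
wrist_force: [0.4, -0.4, -1.5]
width: 0.0156
```

>>> {"name": "play_rows", "arguments": {"rows": [[0.5,[0,0,-1.5],[0,0,0]],[0.5,[0,0,-3.5],[0,0,0]],[0.5,[0,0,-5.5],[0,0,0]],[0.5,[0,0,-7.5],[0,0,0]],[0.5,[0,0,-8.6],[0,0,0]],[0.5,[0,0,-9.1],[0,0,0]],[0.5,[0,0,-9.1],[0,0,0]]]}}

```text
time: 8.37
tool_pos: [0.555, 0.2771, 0.1384]
ee_rot: [-3.14, 0.001, 1.526]
wrist_force: [-0.7, 0.3, -2.6]
width: 0.0157
```

```bash
python3 - <<'E'
from h import *
o=get_obs(); print(o['tool_pos'],o['wrist_force'])
ims=[]
for n in('side','scene'):
    s=cam(n); c=proj(s,[.557,.278,.05]); x,y=int(c[0]),int(c[1]);y=min(y,330)
    ims.append(cv2.resize(s['pixels'][y-70:y+70,x-70:x+70,::-1],(400,400),interpolation=cv2.INTER_CUBIC))
cv2.imwrite('pics/low.png',np.hstack(ims))
E
```

```text
[0.55495492 0.27705816 0.13843952] [-0.66271003  0.28653875 -2.61429361]
```

View pics/low.png

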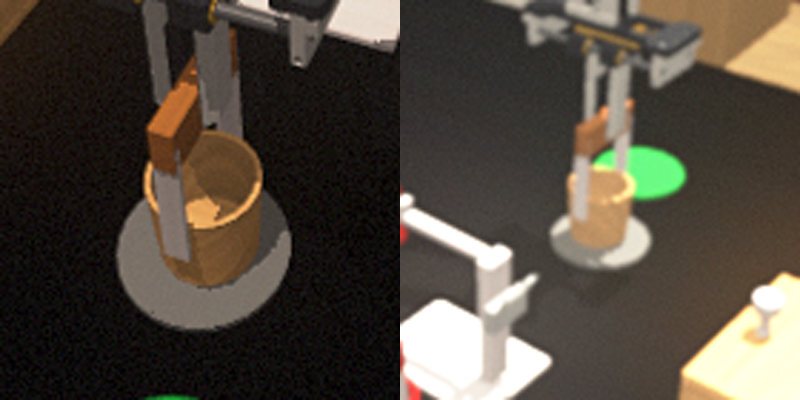

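The cup hangs upright, centred on the coaster and about 3-4 mm above it. I'll lower it gently.

>>> {"name": "play_rows", "arguments": {"rows": [[0.5,[0,0,-0.1],[0,0,0]],[0.5,[0,0,-0.2],[0,0,0]],[0.5,[0,0,-0.3],[0,0,0]],[0.5,[0,0,-0.35],[0,0,0]],[0.5,[0,0,-0.4],[0,0,0]],[0.5,[0,0,-0.4],[0,0,0]]]}}

```text
time: 8.97
tool_pos: [0.5556, 0.2779, 0.1354]
ee_rot: [-3.142, 0.0, 1.527]
wrist_force: [-1.4, 0.2, -2.5]
width: 0.0156
```

>>> {"name": "play_rows", "arguments": {"rows": [[0.5,[0,0,-0.05],[0,0,0]],[0.5,[0,0,-0.1],[0,0,0]],[0.5,[0,0,-0.12],[0,0,0]],[0.5,[0,0,-0.12],[0,0,0]]]}}

```text
time: 9.3
tool_pos: [0.5556, 0.2779, 0.1343]
ee_rot: [3.142, 0.0, 1.527]
wrist_force: [0.5, -0.2, -2.8]
width: 0.0161
```

>>> {"name": "play_rows", "arguments": {"rows": [[0.5,[0,0,-0.05],[0,0,0]],[0.5,[0,0,-0.1],[0,0,0]],[0.5,[0,0,-0.12],[0,0,0]],[0.5,[0,0,-0.12],[0,0,0]]]}}

```text
time: 9.63
tool_pos: [0.5558, 0.2779, 0.1343]
ee_rot: [3.141, -0.0, 1.527]
wrist_force: [-1.2, -1.6, 4.6]
width: 0.0159
```

Contact: TCP at 0.1343 as expected, and the force has turned upward. Open and retreat straight up, with a small opening at first.

>>> {"name": "play_rows", "arguments": {"rows": [[2.2,[0,0,0.05],[0,0,0]],[3,[0,0,0.1],[0,0,0]],[4,[0,0,0.1],[0,0,0]],[4,[0,0,0.1],[0,0,0]],[4,[0,0,1],[0,0,0]],[4,[0,0,3],[0,0,0]],[4,[0,0,6],[0,0,0]],[4,[0,0,10],[0,0,0]]]}}

```text
time: 10.3
tool_pos: [0.5542, 0.2773, 0.231]
ee_rot: [-3.135, 0.003, 1.527]
wrist_force: [1.1, 0.2, -0.5]
width: 0.0401
```

```bash
python3 - <<'E'
from h import *
ims=[]
for n in('side','scene'):
    s=cam(n); c=proj(s,[.557,.278,.05]); x,y=int(c[0]),int(c[1]);y=min(y,330)
    ims.append(cv2.resize(s['pixels'][y-70:y+70,x-70:x+70,::-1],(400,400),interpolation=cv2.INTER_CUBIC))
cv2.imwrite('pics/placed.png',np.hstack(ims))
E
```

```text
(no output)
```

View pics/placed.png

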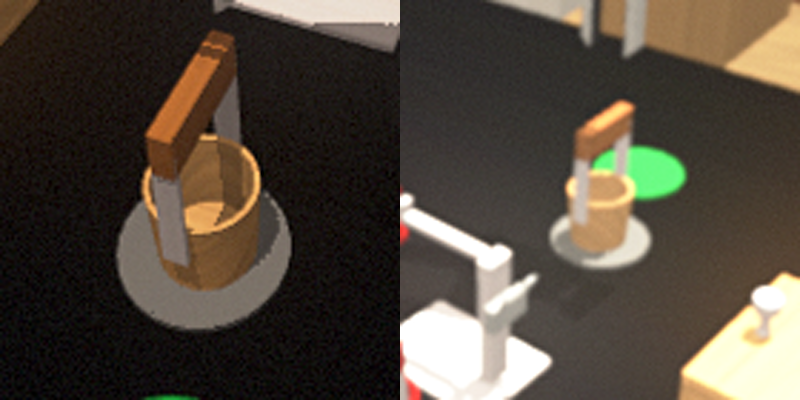

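The cup stands alone, upright and wholly on the grey coaster. Now I go to the timer with the gripper closed.

>>> {"name": "play_rows", "arguments": {"rows": [[0,[0,0,3],[0,0,0]],[0,[0,-2,6],[0,0,0]],[0,[0,-6,7],[0,0,0]],[0,[0,-10,7],[0,0,0]],[0,[0,-14,7],[0,0,0]],[0,[0,-18,7],[0,0,0]],[0,[0,-22,7],[0,0,0]],[0,[0,-26,7],[0,0,0]]]}}

```text
time: 11.07
tool_pos: [0.5553, 0.0161, 0.3034]
ee_rot: [3.141, 0.0, 1.527]
wrist_force: [0.4, -0.6, -0.1]
width: 0.0004
```

>>> {"name": "play_rows", "arguments": {"rows": [[0,[0,-4,0],[0,0,0]],[0,[1,-8,0],[0,0,0]],[0,[1.5,-12,0],[0,0,0]],[0,[2,-16,0],[0,0,0]],[0,[2.5,-20,0],[0,0,0]],[0,[3,-24,0],[0,0,0]],[0,[3,-28,0],[0,0,0]],[0,[3,-32,0],[0,0,0]]]}}

```text
time: 11.73
tool_pos: [0.5855, -0.3041, 0.3029]
ee_rot: [3.141, -0.0, 1.527]
wrist_force: [-0.2, 0.4, 0.0]
width: 0.0002
```

>>> {"name": "play_rows", "arguments": {"rows": [[0,[0,-3,0],[0,0,0]],[0,[0,-5,0],[0,0,0]],[0,[0,-6,0],[0,0,0]],[0,[0,-6,0],[0,0,0]],[0,[0,-6,0],[0,0,0]]]}}

```text
time: 12.15
tool_pos: [0.5858, -0.3617, 0.3029]
ee_rot: [-3.141, -0.001, 1.527]
wrist_force: [0.7, -0.1, 0.3]
width: 0.0004
```

```bash
python3 - <<'E'
from h import *
o=get_obs(); print(o['tool_pos'],o['ee_rot'],o['width'])
s=cam('wrist'); save(s,'w2.png'); print(ray(s,0,0)[0])
for l in('round_top','square_top','bar_top','cross_top','timer'):
    for r in silhouettes('wrist',l)[:2]:
        ys,xs=np.where(r['mask']); u,v=xs.mean(),ys.mean()
        print(l,round(r['confidence'],2),r['point'],round(u),round(v),r['mask'].sum(),np.round(onz(s,u,v,.063),4))
E
```

```text
[ 0.58576739 -0.3616677   0.30287716] [-3.14143604e+00 -9.66620874e-04  1.52686581e+00] 0.0003943403174806307
[ 0.58811085 -0.29500795  0.48145073]
round_top 0.62 [165.7, 290.1] 290 164 911 [ 0.5438 -0.3468  0.063 ]
square_top 0.63 [97.7, 332.3] 331 100 1115 [ 0.6    -0.2699  0.063 ]
bar_top 0.57 [153.1, 342.7] 341 155 677 [ 0.6101 -0.3381  0.063 ]
cross_top 0.86 [109.4, 278.4] 278 111 871 [ 0.5334 -0.2803  0.063 ]
timer 0.98 [119.8, 370.9] 354 120 8052 [ 0.6268 -0.2959  0.063 ]
```

View pics/w2.png

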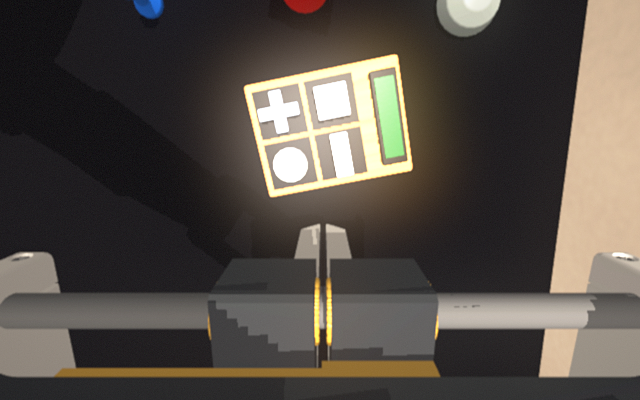

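The wrist view agrees with the networks: cross at (278,110), square (332,100), round (290,165), bar (342,154). The pitch comes out at about 67 mm against the given 68, with timer yaw about 0.15. I'll press round first, at (0.543, -0.3475).

>>> {"name": "play_rows", "arguments": {"rows": [[0,[-2,0.7,-3],[0,0,0]],[0,[-4.2,1.4,-6.5],[0,0,0]],[0,[-4.2,1.4,-10],[0,0,0]],[0,[-4.2,1.4,-14],[0,0,0]],[0,[-4.2,1.4,-18],[0,0,0]],[0,[-4.2,1.4,-21],[0,0,0]],[0,[-4.2,1.4,-22.5],[0,0,0]],[0,[-4.2,1.4,-22.5],[0,0,0]]]}}

```text
time: 13.12
tool_pos: [0.5409, -0.3452, 0.0724]
ee_rot: [-3.133, -0.006, 1.528]
wrist_force: [-1.1, 0.5, -1.2]
width: 0.0008
```

```bash
python3 - <<'E'
from h import *
print(get_obs()['tool_pos'])
ims=[]
for n,w in(('side',45),('scene',70)):
    s=cam(n); c=proj(s,[.57,-.31,.06]); x,y=int(c[0]),int(c[1])
    ims.append(cv2.resize(s['pixels'][y-w:y+w,x-w:x+w,::-1],(400,400),interpolation=cv2.INTER_CUBIC))
cv2.imwrite('pics/press.png',np.hstack(ims))
E
```

```text
[ 0.54091575 -0.34523388  0.07237187]
```

View pics/press.png

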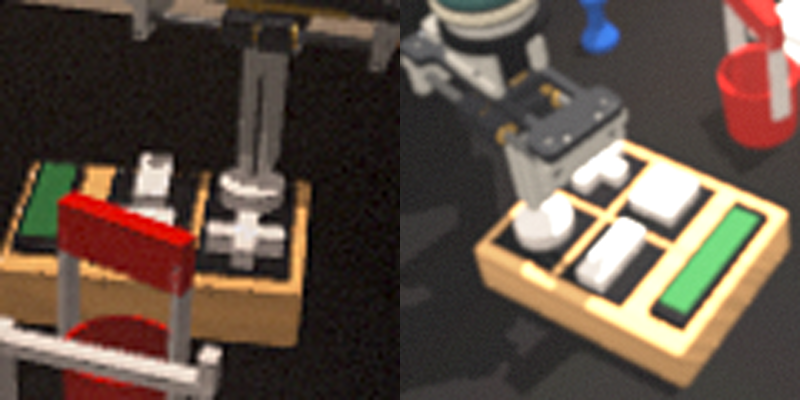

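The fingers are right over the round key. Press it.

>>> {"name": "play_rows", "arguments": {"rows": [[0,[0,0,-0.6],[0,0,0]],[0,[0,0,-1.2],[0,0,0]],[0,[0,0,-1.6],[0,0,0]],[0,[0,0,-2],[0,0,0]],[0,[0,0,-2.3],[0,0,0]],[0,[0,0,-2.3],[0,0,0]],[0,[0,0,-2.3],[0,0,0]]]}}

```text
time: 13.8
tool_pos: [0.5444, -0.3486, 0.0565]
ee_rot: [3.139, 0.001, 1.527]
wrist_force: [0.2, 1.0, 5.8]
width: 0.0003
```

>>> {"name": "play_rows", "arguments": {"rows": [[0,[0,0,-0.15],[0,0,0]],[0,[0,0,-0.3],[0,0,0]],[0,[0,0,-0.4],[0,0,0]],[0,[0,0,-0.4],[0,0,0]],[0,[0,0,-0.4],[0,0,0]]]}}

```text
time: 14.22
tool_pos: [0.5445, -0.3487, 0.0551]
ee_rot: [3.139, 0.002, 1.527]
wrist_force: [-3.2, 1.9, 13.4]
width: 0.0001
```

Bottomed out: 13 N, and z stopped at 0.055. Release, then move to square.

>>> {"name": "play_rows", "arguments": {"rows": [[0,[0,0,1],[0,0,0]],[0,[0,0,2.5],[0,0,0]],[0,[0,0,4.5],[0,0,0]],[0,[1,1.4,5],[0,0,0]],[0,[3,4.2,5],[0,0,0]],[0,[5,7,5],[0,0,0]],[0,[5.65,7.75,4.5],[0,0,0]],[0,[5.65,7.75,3],[0,0,0]]]}}

```text
time: 14.88
tool_pos: [0.603, -0.2687, 0.0832]
ee_rot: [3.137, 0.002, 1.531]
wrist_force: [0.2, -1.2, 0.6]
width: 0.0004
```

>>> {"name": "play_rows", "arguments": {"rows": [[0,[0,0,0],[0,0,0]],[0,[0,0,0],[0,0,0]],[0,[0,0,-0.7],[0,0,0]],[0,[0,0,-1.4],[0,0,0]],[0,[0,0,-2],[0,0,0]],[0,[0,0,-2.6],[0,0,0]],[0,[0,0,-3],[0,0,0]],[0,[0,0,-3],[0,0,0]]]}}

```text
time: 15.55
tool_pos: [0.6001, -0.2715, 0.0551]
ee_rot: [3.14, 0.002, 1.526]
wrist_force: [-5.4, 1.6, 14.2]
width: 0.0005
```

>>> {"name": "play_rows", "arguments": {"rows": [[0,[0,0,0],[0,0,0]],[0,[0,0,0],[0,0,0]]]}}

```text
time: 15.72
tool_pos: [0.6001, -0.2715, 0.0551]
ee_rot: [3.14, 0.002, 1.526]
wrist_force: [-5.2, 1.3, 12.5]
width: 0.0005
```

Square is fully down (12-14 N, z 0.0551). Next the bar, at shift (+1.0, -6.7).

>>> {"name": "play_rows", "arguments": {"rows": [[0,[0,0,1],[0,0,0]],[0,[0,0,2.5],[0,0,0]],[0,[0,0,4.5],[0,0,0]],[0,[0.3,-1.5,5],[0,0,0]],[0,[0.7,-4,5],[0,0,0]],[0,[1,-6,5],[0,0,0]],[0,[1,-6.7,4.5],[0,0,0]],[0,[1,-6.7,3],[0,0,0]]]}}

```text
time: 16.38
tool_pos: [0.611, -0.3404, 0.0828]
ee_rot: [3.138, 0.003, 1.524]
wrist_force: [-0.1, 0.3, -0.4]
width: 0.0008
```

>>> {"name": "play_rows", "arguments": {"rows": [[0,[0,0,0],[0,0,0]],[0,[0,0,0],[0,0,0]],[0,[0,0,-0.7],[0,0,0]],[0,[0,0,-1.4],[0,0,0]],[0,[0,0,-2],[0,0,0]],[0,[0,0,-2.6],[0,0,0]],[0,[0,0,-3],[0,0,0]],[0,[0,0,-3],[0,0,0]]]}}

```text
time: 17.05
tool_pos: [0.6106, -0.3372, 0.0551]
ee_rot: [3.14, 0.001, 1.527]
wrist_force: [-4.5, 3.1, 12.3]
width: 0.0009
```

>>> {"name": "play_rows", "arguments": {"rows": [[0,[0,0,0],[0,0,0]],[0,[0,0,0],[0,0,0]]]}}

```text
time: 17.22
tool_pos: [0.6106, -0.3373, 0.0552]
ee_rot: [3.139, 0.001, 1.527]
wrist_force: [-4.1, 4.4, 12.4]
width: 0.0003
```

The bar is fully down. Retreat and take a last look.

>>> {"name": "play_rows", "arguments": {"rows": [[0,[0,0,1],[0,0,0]],[0,[0,0,3],[0,0,0]],[0,[0,0,7],[0,0,0]],[0,[0,0,11],[0,0,0]],[0,[0,0,15],[0,0,0]],[0,[0,0,18],[0,0,0]],[0,[0,0,20],[0,0,0]],[0,[0,0,20],[0,0,0]]]}}

```text
time: 17.88
tool_pos: [0.6118, -0.3386, 0.2582]
ee_rot: [3.132, 0.006, 1.527]
wrist_force: [0.3, -0.1, 1.0]
width: 0.0004
```

```bash
python3 - <<'E'
from h import *
print(get_obs()['tool_pos'],get_obs()['wrist_force'])
a=cam('scene')['pixels'][120:380,150:450,::-1];b=cam('side')['pixels'][130:400,200:460,::-1]
cv2.imwrite('pics/end.png',np.hstack([cv2.resize(a,(400,400)),cv2.resize(b,(400,400))]))
E
```

```text
[ 0.61181667 -0.33859068  0.25819481] [ 0.3134961  -0.13931405  0.98875549]
```

View pics/end.png

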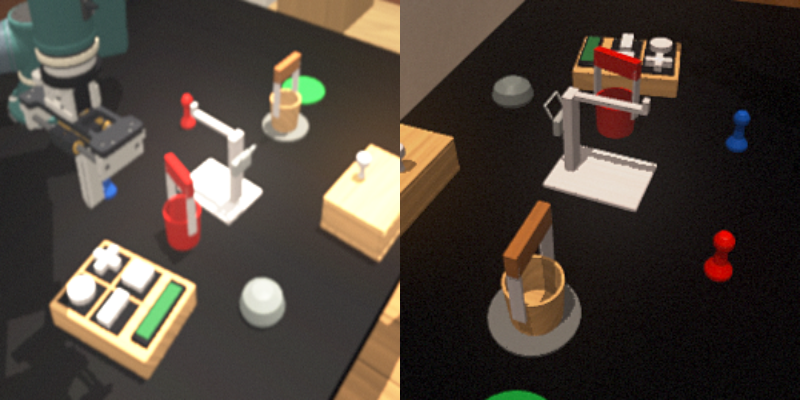

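The cup is upright on the coaster, all the keys are up, the bystanders look undisturbed, and the arm is clear of everything.

```bash
python3 -c "
from bench import *
print(close_job())"
```

```text
the job is handed in; nothing more can be done
None
```

I lifted the cup off the hook and set it upright and wholly on the grey coaster. I then pressed round, square and bar in that order, and handed the job in at about 18 s; no verdict was reported.

- **Keys:** each press bottomed out at about z = 0.055 m with 12–14 N, and I raised the gripper clear before the next one. The cross key was not touched.
- **Last pictures:** the cup stands on the coaster and all keys are up. The pawns, paperweight and look-alikes look to be where they were, and the arm touches nothing.
- **Disagreements:** the first scene-camera estimates of the keys were up to about 13 mm off the later wrist-camera ones, so I used the wrist view. The coaster centre differed by about 4–5 mm between cameras, within the 24 mm allowance. No check failed.

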